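# Set a length stop from a sample and store the datum on its readout

## Task

Set the length stop from the sample: slide the blue stop along the fence until the pine batten is held snug between it and the fixed end plate, then lock the stop there by turning its black wing clamp clockwise as far as it goes. Then, with the stop locked, store the datum on the readout console by pressing its keys fully down one at a time: first red (wake), then blue (datum), then green (confirm). Do not press the grey cancel key, and leave the pencil, the screwdriver, the wrench and the chrome tape measure where they lie.

Things in the scene. Friction and masses are not known exactly. Their poses are not given: they have to be found in the camera images.
- fence: the fixed length-stop fence: plywood board 150 mm (its x) by 250 mm (its y) by 15 mm with a slotted aluminium rail 30 x 30 mm (top at z = 45 mm, front face at its x = +20 mm) along its whole length. Origin at the centre of the board's underside, z up. The steel end plate is at its +y end, in front of the rail (-x side); it stands 30 mm above the board.
- stop (a joint): position of the blue stop along the fence, in m: 0 at the -y end, growing towards the end plate (fence +y), 0.125 the most; with the batten snug it reads about 0.101. Sliding takes about 2 N when unlocked. The saddle is 56 mm long and 46 mm wide, its top 56 mm above the bench.
- stop_face (a point): centre of the stop's steel face that meets the batten (27 mm above the bench); the face looks along fence +y. The shoe is 14 mm thick and reaches from 50 mm before the rail to the rail.
- end_face (a point): point on the end plate's face that meets the batten (27 mm above the bench); the face looks along fence -y
- wing_clamp (a joint): turn of the black wing clamp on top of the stop, in rad: 0 = loose, grows clockwise seen from above, 1.4 = fully tight (from about 0.5 it begins to grip the rail; fully tight the stop holds against about 50 N). The wing is a bar 46 mm long, 13 mm thick and 24 mm tall; at 0 the bar lies along fence x (across the rail), at 1.4 nearly along the rail.
- clamp_grip (a point): on the wing clamp's axis, 80 mm above the bench, 11 mm below the top of the wing: the height to grip it
- sample: loose pine batten lying on the board before the rail, between stop and end plate: 38 mm (its x) by 80 mm (its y, along the fence) by 24 mm, 0.12 kg; origin at the centre of its underside. At the start there are some mm of gap at the end plate and more at the stop.
- console: fixed grey readout console with a dark display and a row of four square keys on its top near the robot; 112 mm (its x) by 164 mm (its y), about 43 mm high at the front edge and 59 mm at the back: its face slopes 8 degrees down towards its -x side. Origin at the centre of its underside, z up. Keys are 22 x 22 mm, 36 mm apart along its y, stand 9 mm proud of the face and move square to it.
- wake_key (a joint): red key of the console (wake), leftmost as seen from the robot; joint value 0 = up, 0.005 m = fully down; a spring returns it (about 2 N to start, 5 N fully down)
- cancel_key (a joint): grey key of the console (cancel; leave alone), second from the left as seen from the robot; joint value 0 = up, 0.005 m = fully down; a spring returns it (about 2 N to start, 5 N fully down)
- datum_key (a joint): blue key of the console (datum), third from the left as seen from the robot; joint value 0 = up, 0.005 m = fully down; a spring returns it (about 2 N to start, 5 N fully down)
- confirm_key (a joint): green key of the console (confirm), rightmost as seen from the robot; joint value 0 = up, 0.005 m = fully down; a spring returns it (about 2 N to start, 5 N fully down)
- wake_key_top (a point): centre of the top of the red key's cap
- cancel_key_top (a point): centre of the top of the grey key's cap
- datum_key_top (a point): centre of the top of the blue key's cap
- confirm_key_top (a point): centre of the top of the green key's cap
- pencil: bystander: red carpenter's pencil, 14 x 148 x 8 mm, on the front of the board; origin at the centre of its underside, long along its y
- screwdriver: bystander: black and yellow screwdriver, 28 x 196 x 27 mm, behind the console; origin at the centre of its underside, long along its y
- wrench: bystander: steel adjustable wrench, 41 x 193 x 11 mm, lying on the closed socket case with a clear lid (40 mm high) between fence and console; origin at the centre of its underside
- tape_chrome: bystander: small chrome tape measure, 54 x 74 x 34 mm, on the bench; origin at the centre of its underside

How it is judged:
On the way, in this order (a step that is already met when the one before it is completed fails the run):
1. the batten is snug between stop and end plate (y of stop_face in the frame of sample between -0.0418 and -0.036 m and y of end_face in the frame of sample between 0.036 and 0.0418 m and angle between the y axis of sample and the y axis of fence, either way round below 0.05 rad and angle between sample's own z axis and vertical below 0.1 rad and x of sample in the frame of fence above -0.03 m and z of sample in the frame of fence below 0.02 m), for 0.1 s.
2. the stop is locked there, batten still snug (all of step 1 and value of joint wing_clamp above 1.1 rad), for 0.1 s.
3. red wake key fully down, alone (all of step 2 and value of joint wake_key above 0.0035 m and value of joint each of cancel_key, datum_key, confirm_key below 0.0015 m), for 0.03 s.
4. blue datum key fully down, alone (all of step 2 and value of joint datum_key above 0.0035 m and value of joint each of wake_key, cancel_key, confirm_key below 0.0015 m), for 0.03 s.
5. green confirm key fully down, alone (all of step 2 and value of joint confirm_key above 0.0035 m and value of joint each of wake_key, cancel_key, datum_key below 0.0015 m), for 0.03 s.
At the end, for the whole second after the job is handed in: Batten flat on the board, square within 0.05 rad, gaps at end plate and stop under 1.8 mm, at rest; wing clamp past 1.1 rad; all four keys back up (under 1 mm); pencil, screwdriver, wrench and chrome tape measure within 15 mm of where they were (all of step 2 and value of joint each of wake_key, cancel_key, datum_key, confirm_key below 0.001 m and linear speed of sample below 0.01 m/s and distance of each of pencil, screwdriver, wrench, tape_chrome from where it was at the start of the episode below 0.015 m); the robot touches nothing.
It fails at once if the grey cancel key is pressed (more than 2.5 mm) (value of joint cancel_key above 0.0025 m).
It fails at once if a key is pressed (more than 2.5 mm) while the stop is not locked (value of joint wing_clamp below 0.9 rad and value of joint any of wake_key, cancel_key, datum_key, confirm_key above 0.0025 m).
It fails at once if a bystander is moved by more than 15 mm (distance of any of pencil, screwdriver, wrench, tape_chrome from where it was at the start of the episode above 0.015 m).
It also fails if it takes over 48 s, if anything falls off the work surface, if the arm or the gripper's body presses on something with over 40 N, if the wrist force passes 120 N, or if a joint passes its speed limit or range.

## Robot

A 6-joint arm with a two-finger parallel gripper is mounted at the origin on a cart in front of the work surface, level with it; the furniture and walls round the work are solid. World frame = base frame: x ahead of the robot, y to its left, z up, the work surface at z = 0. Lengths are in m, angles in rad, forces in N, time in s.
With the tool pointing down it reaches from about 0.375 to 0.975 m from the base axis. Payload 3.8 kg.
Tool frame: the origin (TCP) lies on the centre line of the jaws, within the pads' length; the fingertips stand 19 mm ahead of it and the grasp point (between the pads) is the TCP; z points along the fingers, y is the line along which they close (so a half turn about z gives the same grasp; the last joint's range is limited). The gripper opens to 85 mm and grips with 20 to 120 N. Pads are 22 mm wide; open, the fingers measure 114 mm over their backs; the gripper's body (76 mm by 85 mm) begins 54 mm behind the grasp point. The pads swing forward as they close: fully open they stand 13 mm farther back than shut.
Start: joints at [-1.341, 0.264, 1.604, -0, 1.274, -0.037], TCP at [0.178, -0.651, 0.25] pointing down, gripper open.
Joint ranges: [-2.63, 2.63], [-0.94, 2.18], [0.31, 2.57], [-1.31, 4.45], [0, 2.66], [-2.55, 2.55]. Speed limits (rad/s): [2.57, 2.57, 3.14, 3.14, 3.14, 3.14].

## Interface

Orientations are given as a unit quaternion [x, y, z, w].
In Python, from bench import r gives the robot as it stands. The module is installed in compiled form; this text tells all that it offers.
- The arm moves only by the tool servo_tool, never from a script. Its argument "deltas" is a list that holds one entry, the list of rows, each a list of 7 numbers: the shift along the tool's x, y, z in mm, then the turn, a rotation vector about the tool's x, y, z in rad, then the finger opening in mm, from 0 to 85.4. A call has 1 to 12 rows; each row shifts and turns the commanded pose from where the row before left it, along the tool's axes as they then stand; what a row does not reach is not made up. A row lasts 1/12 s, in which the tool goes at most 41.7 mm and 7.16 degrees, less where a joint would pass 70% of its speed; a pose out of reach is approached as far as the arm can. A call is refused whole if a number of a shift passes 41.7 or a number of a turn 0.125, either way. A call with a gripper value outside its range is refused whole. The fingers move at their own pace and stop on an object; the grip force is fixed at half the most. Time passes only in rows, so rows that do not move let the fingers close. It gives the time, the measured TCP pose, the force, the opening and the grip force at its end, in the units of the state.
- r.read_state(): the state, without advancing time (a new reading comes with each control period).
- r.grab_frame(name): name is "scene" or "top" or "wrist"; returns (picture, depth): 384x512x3 uint8, red, green, blue; 384x512 float32, m along the optical axis (not along the pixel's ray), 0 where there is no reading.
- r.get_calibration(name): a dict with "camera_matrix" (3x3 intrinsics, pixels), "distortion" ([k1, k2, p1, p2, k3] as OpenCV has them; the pictures are not rectified), "pose" (4x4, takes a point from camera to world coordinates). Camera axes: x right, y down, z forward; pixel columns grow to the right and rows downward; lengths in m; the calibration is good to about 2 mm. A picture is of the moment at which its call begins: read the wrist's pose just before it. get_calibration takes no time and is no camera call; for the wrist camera it gives the pose at the moment of the call.
- r.close_job(): hands the job in; it is judged then, once.
The state is a dict: "time": time; "joint_pos": joint angles; "joint_velocities": joint speeds; "joint_torque": joint torques, N m; "ee_pos": TCP position; "tcp_rot": TCP orientation; "ft_force": force on the tool from outside, world axes, zero at the start; "moment": the same for the moment, N m; "finger_gap": finger opening in m; "finger_force": force on a finger pad.
Only numpy, scipy, OpenCV 4.12 (cv2) and the standard library are available. Lean on these libraries where they do the work, as an engineer would, in place of code of your own. Each camera call takes 0.05 s, during which the arm holds its last target. There are 200 camera calls.

## Working session

There is one attempt and no reset: what is moved stays moved. The work goes in short steps, Python scripts to look and compute and a tool call to move; the robot and the scene stay as the last step left them, time stands still between calls to the robot, and variables do not carry over. Pictures are saved under pics/ and viewed, at most 10 in all, crops included, and the job is handed in when it is done.

Besides the shell and the picture viewer there is one more tool, called as a command line: name --argument value ..., lists and objects as JSON in quotes. servo_tool: Moves the arm, as the interface text tells. Its arguments: {"type":"object","properties":{"deltas":{"type":"array"}},"required":["deltas"]}

```bash
mkdir -p pics
python3 - <<'E'
from bench import r
import cv2,numpy as np
for n in ("scene","top"):
    im,d=r.grab_frame(n); c=r.get_calibration(n)
    np.savez(f"{n}.npz",im=im,d=d,K=c["camera_matrix"],D=c["distortion"],T=c["pose"])
    cv2.imwrite(f"pics/{n}.png",im[:,:,::-1])
    print(n,np.round(c["pose"],3).tolist(),c["camera_matrix"][0][0],c["distortion"])
s=r.read_state();print(s)
E
```

```text
scene [[0.533, -0.412, 0.739, -0.28], [-0.846, -0.257, 0.466, -0.475], [-0.002, -0.874, -0.486, 0.61], [0.0, 0.0, 0.0, 1.0]] 381.3950643462283 [-0.08560079  0.          0.          0.          0.        ]
top [[-0.005, -0.977, 0.215, 0.29], [-1.0, 0.005, 0.001, 0.03], [-0.002, -0.215, -0.977, 1.17], [0.0, 0.0, 0.0, 1.0]] 369.97981541596886 [-0.06687104  0.          0.          0.          0.        ]
{'time': 0.1, 'joint_pos': array([-1.34089812e+00,  2.64704839e-01,  1.60526960e+00,  3.27201913e-05,
        1.27370951e+00, -3.68995854e-02]), 'joint_velocities': array([-0.00283257, -0.00054024, -0.00405114, -0.00099888,  0.00068304,
        0.00169137]), 'joint_torque': array([ 9.34471536e-04, -5.16703677e+01, -3.68589950e+01, -6.11703882e-06,
        6.22407519e-03, -1.78484026e-05]), 'ee_pos': array([ 0.17782226, -0.6504934 ,  0.24905091]), 'tcp_rot': array([ 9.91115652e-01,  1.32998766e-01, -8.51823336e-05, -1.04229198e-03]), 'ft_force': array([-1.0100948 ,  0.07385049, -1.18917903]), 'moment': array([ 0.00304178, -0.01237017,  0.02553015]), 'finger_force': 0.0, 'finger_gap': 0.08548689683500178}
```

View pics/scene.png

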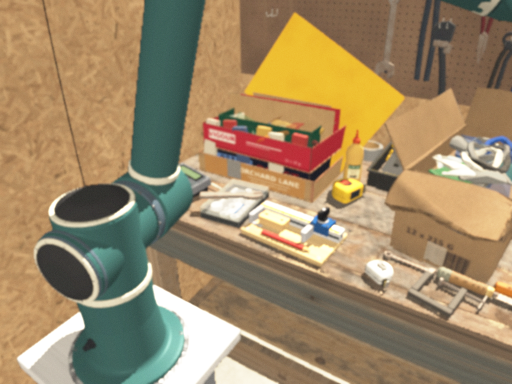

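View pics/top.png

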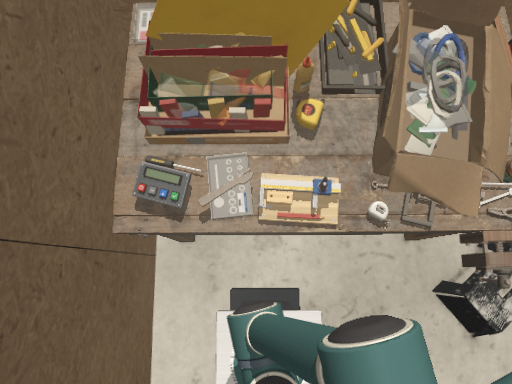

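The scene view shows the fence and stop at about (322,222). In the top view the fence spans (260-340,173-226), with the stop at (322,185) and the console at (163,187). I'll enlarge that region.

```bash
cat > h.py <<'E'
import numpy as np,cv2
class V:
    def __init__(s,n):
        z=np.load(n+".npz"); s.im,s.d,s.K,s.D,s.T=[z[k] for k in("im","d","K","D","T")]
    def ray(s,uv):
        p=cv2.undistortPoints(np.float64(uv).reshape(-1,1,2),s.K,s.D)[:,0]
        return np.c_[p,np.ones(len(p))]
    def onz(s,uv,z):  # intersection with plane z
        w=s.ray(uv)@s.T[:3,:3].T; o=s.T[:3,3]
        return o+w*((z-o[2])/w[:,2])[:,None]
    def cloud(s):
        h,w=s.d.shape; g=np.stack(np.meshgrid(np.arange(w),np.arange(h)),-1).reshape(-1,2)
        P=s.ray(g)*s.d.reshape(-1,1)
        return (P@s.T[:3,:3].T+s.T[:3,3]).reshape(h,w,3)
E
python3 - <<'E'
from h import *
v=V("top");c=v.cloud()
cv2.imwrite("pics/c1.png",cv2.resize(v.im[145:235,125:345,::-1],None,fx=3.6,fy=3.6,interpolation=cv2.INTER_CUBIC))
for u,w in [(320,186),(322,181),(300,183),(280,196),(305,216),(312,200),(141,188),(152,191),(164,195),(176,197)]:
    print(u,w,v.im[w,u],np.round(c[w,u],4))
E
```

```text
320 186 [79 69 62] [ 0.5212 -0.1584  0.0715]
322 181 [72 71 80] [ 0.536  -0.1646  0.0749]
300 183 [232 226 217] [ 0.536  -0.1006  0.0478]
280 196 [234 204 155] [ 0.4971 -0.0382  0.0381]
305 216 [196 108  96] [ 0.4352 -0.1151  0.03  ]
312 200 [149 142 137] [ 0.4849 -0.1383  0.0324]
141 188 [215 149 142] [0.5206 0.392  0.0574]
152 191 [153 149 144] [0.511  0.3569 0.0576]
164 195 [ 88 129 190] [0.4985 0.3193 0.0564]
176 197 [ 88 165 103] [0.4919 0.2815 0.0577]
```

View pics/c1.png

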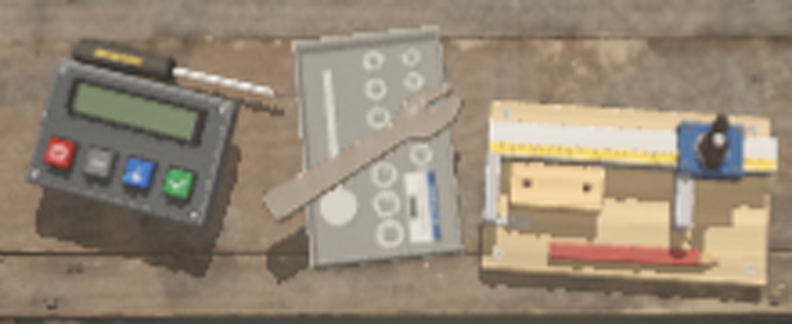

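The crop shows the wing clamp at about (715,140), the stop shoe at (684,205), the batten at (557,187), the end plate at (492,190), and the keys at (60,152), (100,163), (138,174) and (178,184). I'll fit poses from these.

Run:
```python
from h import *
v=V("top");c=v.cloud();P=c.reshape(-1,3);I=v.im.reshape(-1,3).astype(int)
roi=(P[:,0]>.38)&(P[:,0]<.6)&(P[:,1]>-.24)&(P[:,1]<.04)
def rect(m,name):
    q=P[m]; (a,b),(w,h),t=cv2.minAreaRect(q[:,:2].astype(np.float32)); print(name,m.sum(),"c",np.round((a,b),4),"size",round(w,4),round(h,4),"ang",round(t,2),"zmed",np.median(q[:,2]).round(4))
hsv=cv2.cvtColor(v.im,cv2.COLOR_RGB2HSV).reshape(-1,3)
board=roi&(P[:,2]>.008); rect(board,"board")
rail=roi&(abs(P[:,2]-.046)<.004)&(P[:,0]>.5)&(hsv[:,1]<50)&(P[:,1]>-.13);rect(rail,"rail")
q=P[rail][:,:2];_,_,vt=np.linalg.svd(q-q.mean(0));d=vt[0]*np.sign(vt[0,1]);print("railyaw",np.arctan2(-d[0],d[1]))
rect(roi&(P[:,2]>.065),"wing"); rect(roi&(hsv[:,0]>100)&(hsv[:,0]<125)&(hsv[:,1]>120)&(P[:,2]>.045),"saddle")
k=(P[:,1]>.22)&(P[:,1]<.46)&(P[:,0]>.44)&(P[:,0]<.6)
rect(k&(P[:,2]>.03),"console")
# keys: pixel centroids on z 0.057
for n,lo,hi in(("red",0,8),("blue",105,120),("green",55,80)):
    s=k&(hsv[:,1]>100)&(hsv[:,0]>=lo)&(hsv[:,0]<=hi)&(P[:,0]<.535)
    print(n,s.sum(),np.median(P[s],0).round(4),P[s].mean(0).round(4))
top=k&(P[:,2]>.04)&(P[:,2]<.062); A=np.c_[P[top][:,:2],np.ones(top.sum())];print("slope",np.linalg.lstsq(A,P[top][:,2],rcond=None)[0])
bat=roi&(abs(P[:,2]-.039)<.004)&(hsv[:,1]>60)&(P[:,1]<.02)&(P[:,1]>-.1)&(P[:,0]<.512)&(P[:,0]>.46);rect(bat,"batten")
```

```text
board 3712 c [ 0.4951 -0.0995] size 0.2514 0.1513 ang 86.35 zmed 0.0187
rail 292 c [ 0.5231 -0.0521] size 0.1517 0.0514 ang 86.45 zmed 0.0456
railyaw 0.022253696773550616
wing 87 c [ 0.5256 -0.1681] size 0.0243 0.0408 ang 52.29 zmed 0.0888
saddle 0 c [0. 0.] size 0.0 0.0 ang 0.0 zmed nan
console 1849 c [0.5353 0.334 ] size 0.164 0.1114 ang 75.12 zmed 0.0533
red 49 [0.5231 0.3924 0.0558] [0.5228 0.3924 0.0545]
blue 47 [0.5076 0.321  0.0562] [0.5058 0.3223 0.0554]
green 35 [0.4988 0.2878 0.0567] [0.4971 0.2881 0.0566]
slope [ 0.12139866 -0.02528099 -0.0036995 ]
batten 252 c [ 0.4938 -0.0364] size 0.0783 0.0345 ang 87.63 zmed 0.0393
  return _methods._mean(a, axis=axis, dtype=dtype,
  ret = ret.dtype.type(ret / rcount)
```

Run:
```python
from h import *
c=V("top").cloud();P=c.reshape(-1,3);P=P[(P[:,2]>-.05)&(P[:,2]<1)]
for x in np.arange(.3,.8,.05):
    print(round(x,2),[ (lambda m: round(float(np.percentile(P[m,2],99)),2) if m.sum()>3 else None)((abs(P[:,0]-x)<.025)&(abs(P[:,1]-y)<.025)) for y in np.arange(-.6,.5,.05)])
```

```text
0.3 [None, None, None, None, None, None, None, None, None, None, None, None, None, None, None, None, None, None, None, None, None, None]
0.35 [None, None, None, None, None, None, None, None, None, None, None, None, None, None, None, None, None, None, None, None, None, None]
0.4 [0.0, 0.22, 0.21, 0.02, 0.02, 0.02, 0.0, 0.01, 0.02, 0.02, 0.02, 0.02, 0.01, 0.01, 0.0, 0.0, 0.0, 0.0, 0.0, 0.0, 0.0, 0.0]
0.45 [0.0, 0.22, 0.22, 0.21, 0.2, 0.04, 0.03, 0.0, 0.02, 0.05, 0.03, 0.03, 0.05, 0.04, 0.05, 0.04, 0.05, 0.04, 0.05, 0.0, 0.0, 0.0]
0.5 [None, 0.23, 0.23, 0.23, 0.22, 0.22, 0.19, 0.01, 0.07, 0.09, 0.05, 0.05, 0.05, 0.04, 0.05, 0.06, 0.06, 0.05, 0.06, 0.06, 0.06, 0.01]
0.55 [0.24, 0.24, 0.24, 0.24, 0.24, 0.23, 0.0, 0.04, 0.09, 0.09, 0.05, 0.05, 0.05, 0.06, 0.05, 0.05, 0.04, 0.06, 0.06, 0.06, 0.06, 0.0]
0.6 [0.24, 0.18, 0.18, 0.21, 0.23, 0.26, 0.33, 0.32, 0.0, 0.01, 0.0, 0.0, 0.02, 0.05, 0.05, 0.04, 0.04, 0.02, 0.06, 0.06, 0.06, 0.0]
0.65 [0.24, 0.22, 0.23, 0.23, 0.23, 0.29, 0.33, 0.0, 0.0, 0.01, 0.0, 0.0, 0.0, 0.04, 0.04, 0.04, 0.04, 0.01, 0.01, 0.03, 0.03, 0.0]
0.7 [0.24, 0.23, 0.24, 0.25, 0.23, 0.31, 0.34, 0.0, 0.0, 0.01, 0.01, 0.18, 0.18, 0.19, 0.19, 0.18, 0.19, 0.19, 0.18, 0.19, 0.18, 0.0]
0.75 [0.24, 0.24, 0.24, 0.25, 0.23, 0.33, 0.34, 0.0, 0.01, 0.05, 0.05, 0.18, 0.2, 0.2, 0.2, 0.2, 0.2, 0.2, 0.2, 0.2, 0.18, 0.0]
```

servo_tool --deltas '[[[27,-29,0,0,0,0,85],[27,-29,0,0,0,0,85],[27,-29,0,0,0,0,85],[27,-29,0,0,0,0,85],[27,-29,0,0,0,0,85],[27,-29,0,0,0,0,85],[27,-29,0,0,0,0,85],[27,-29,0,0,0,0,85],[27,-29,0,0,0,0,85],[27,-29,0,0,0,0,85]]]'

```text
time: 0.93
ee_pos: [0.3621, -0.2982, 0.2499]
tcp_rot: [0.991, 0.133, -0.0, -0.0]
ft_force: [0.7, 0.4, 0.3]
finger_gap: 0.085
finger_force: 0.0
```

servo_tool --deltas '[[[32,-14,0,0,0,0,60],[32,-14,0,0,0,0,60],[32,-14,0,0,0,0,60],[32,-14,0,0,0,0,60],[32,-14,0,0,0,0,60],[32,-14,0,0,0,0,60],[0,0,0,0,0,-0.12,60],[0,0,0,0,0,-0.12,60],[0,0,0,0,0,-0.12,60],[0,0,0,0,0,-0.12,60],[0,0,0,0,0,-0.12,60],[0,0,0,0,0,-0.12,60]]]'

```text
time: 1.93
ee_pos: [0.5247, -0.1683, 0.2496]
tcp_rot: [0.879, 0.476, -0.0, -0.0]
ft_force: [-0.1, 0.6, 0.1]
finger_gap: 0.06
finger_force: 0.0
```

servo_tool --deltas '[[[0,0,0,0,0,-0.12,50],[0,0,0,0,0,-0.12,50],[0,0,0,0,0,-0.12,50],[0,0,0,0,0,-0.12,50],[0,0,0,0,0,-0.12,50],[0,0,0,0,0,-0.12,50],[0,0,0,0,0,-0.12,50],[0,0,0,0,0,-0.12,50],[0,0,0,0,0,-0.12,50],[0,0,0,0,0,-0.12,50],[0,0,0,0,0,-0.12,50],[0,0,0,0,0,-0.12,50]]]'

```text
time: 2.93
ee_pos: [0.5246, -0.1684, 0.2497]
tcp_rot: [0.347, 0.938, 0.0, -0.001]
ft_force: [0.0, 0.2, -0.1]
finger_gap: 0.0499
finger_force: 0.0
```

servo_tool --deltas '[[[0,0,0,0,0,-0.12,50],[0,0,0,0,0,-0.12,50],[0,0,0,0,0,-0.12,50],[0,0,0,0,0,-0.12,50],[0,0,0,0,0,-0.12,50],[0,0,0,0,0,-0.05,50],[0,0,0,0,0,0,50]]]'

```text
time: 3.52
ee_pos: [0.5246, -0.1684, 0.2497]
tcp_rot: [0.032, 0.999, 0.0, -0.001]
ft_force: [-0.4, 0.2, -0.7]
finger_gap: 0.0495
finger_force: 0.0
```

```bash
cat > snap.py <<'E'
import sys,numpy as np,cv2
from bench import r
n,f=sys.argv[1:3]
c=r.get_calibration(n);im,d=r.grab_frame(n)
np.savez(f+".npz",im=im,d=d,K=c["camera_matrix"],D=c["distortion"],T=c["pose"]);cv2.imwrite(f"pics/{f}.png",im[:,:,::-1])
E
python3 snap.py wrist w1
python3 - <<'E'
from h import *
v=V("w1");print(v.T.round(3).tolist());P=v.cloud().reshape(-1,3)
q=P[(P[:,2]>.082)&(P[:,2]<.1)&(abs(P[:,0]-.525)<.05)&(abs(P[:,1]+.168)<.05)]
print(len(q),q.mean(0) if len(q) else 0); 
if len(q): print(cv2.minAreaRect(q[:,:2].astype(np.float32)),np.median(q[:,2]))
E
```

```text
[[0.063, 0.945, 0.32, 0.442], [0.998, -0.06, -0.019, -0.163], [0.001, 0.321, -0.947, 0.374], [0.0, 0.0, 0.0, 1.0]]
433 [ 0.52282706 -0.16711125  0.09015623]
((0.5240223407745361, -0.16714975237846375), (0.012988144531846046, 0.04406879097223282), 76.4839859008789) 0.09053863309089061
```

View pics/w1.png

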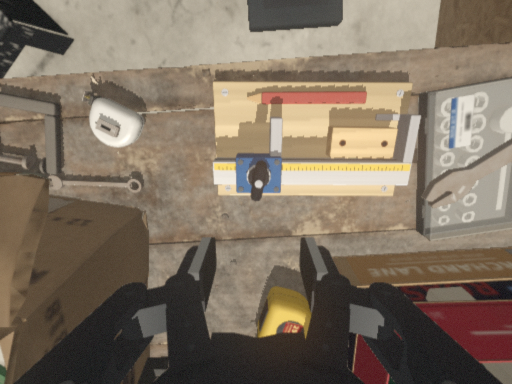

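servo_tool --deltas '[[[0,1,33,0,0,0,50],[0,0,33,0,0,0,50],[0,0,33,0,0,0,50],[0,0,33,0,0,0,50],[0,0,20,0,0,0,50],[0,0,10,0,0,0,50],[0,0,5,0,0,0,50],[0,0,0,0,0,0,50]]]'

```text
time: 4.23
ee_pos: [0.5247, -0.1674, 0.0826]
tcp_rot: [0.033, 0.999, 0.0, -0.001]
ft_force: [0.4, 0.3, 1.0]
finger_gap: 0.0499
finger_force: 0.0
```

servo_tool --deltas '[[[0,0,0,0,0,0,30],[0,0,0,0,0,0,20],[0,0,0,0,0,0,8],[0,0,0,0,0,0,8],[0,0,0,0,0,0,8],[0,0,0,0,0,0,8]]]'

```text
time: 4.73
ee_pos: [0.5267, -0.1681, 0.0857]
tcp_rot: [0.032, 0.999, -0.001, 0.002]
ft_force: [-1.0, 0.5, 7.0]
finger_gap: 0.0203
finger_force: 58.5
```

```bash
python3 snap.py wrist w2
python3 - <<'E'
from h import *
v=V("w2");cv2.imwrite("pics/w2c.png",cv2.resize(v.im[80:384,110:420,::-1],None,fx=1.9,fy=1.9,interpolation=cv2.INTER_CUBIC))
E
```

```text
(no output)
```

View pics/w2c.png

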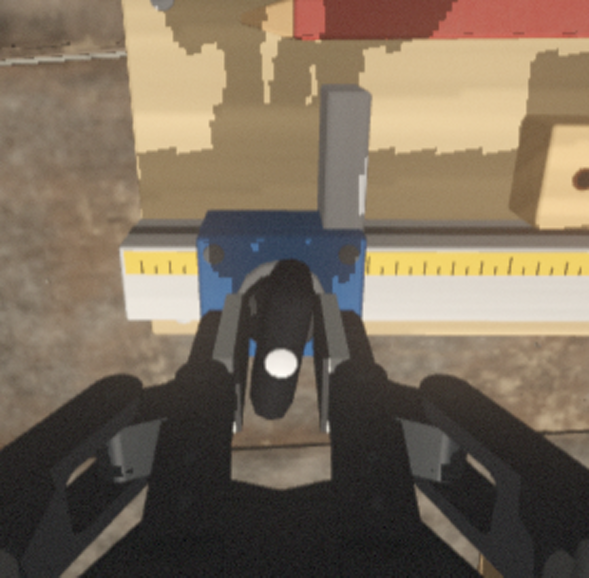

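The view shows the wing skewed about 10° clockwise in the jaws, with a round hub plate just under it near the fingertips. I'll open, rise a little, align and grip again.

servo_tool --deltas '[[[0,0,0,0,0,0,50],[0,0,0,0,0,0,50],[0,0,-3,0,0,0.1,50],[0,0,-2,0,0,0.07,50],[0,0,0,0,0,0,50]]]'

```text
time: 5.2
ee_pos: [0.5253, -0.1677, 0.0887]
tcp_rot: [0.118, 0.993, -0.0, 0.0]
ft_force: [1.2, -0.1, 1.5]
finger_gap: 0.0502
finger_force: 0.0
```

servo_tool --deltas '[[[0,0,0,0,0,0,30],[0,0,0,0,0,0,20],[0,0,0,0,0,0,8],[0,0,0,0,0,0,8],[0,0,0,0,0,0,8],[0,0,0,0,0,0,8]]]'

```text
time: 5.7
ee_pos: [0.5248, -0.1675, 0.0883]
tcp_rot: [0.117, 0.993, 0.0, -0.0]
ft_force: [-0.8, -0.2, 1.6]
finger_gap: 0.0118
finger_force: 60.6
```

servo_tool --deltas '[[[0.8,4.9,0,0,0,0,8],[1.5,8.9,0,0,0,0,8],[1.5,8.9,0,0,0,0,8],[1.5,8.9,0,0,0,0,8],[1.5,8.9,0,0,0,0,8],[0.8,4.9,0,0,0,0,8]]]'

```text
time: 6.2
ee_pos: [0.5281, -0.1199, 0.0883]
tcp_rot: [0.117, 0.993, 0.0, -0.0]
ft_force: [-2.6, -2.2, 2.3]
finger_gap: 0.0114
finger_force: 60.7
```

```bash
python3 snap.py wrist w3
```

```text
(no output)
```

View pics/w3.png

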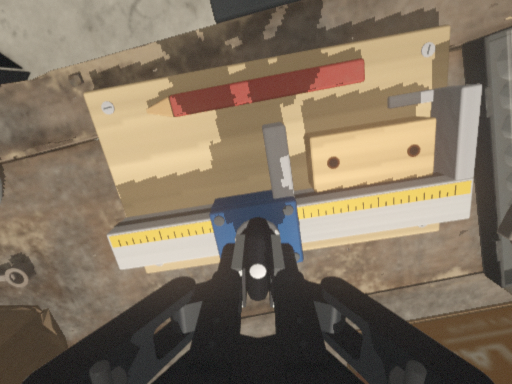

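The stop moved with the gripper. Shoe face is near column 292, batten spans 309-436 and the plate is at about 456, so roughly 25 mm remains.

servo_tool --deltas '[[[0.7,3.9,0,0,0,0,8],[0.7,3.9,0,0,0,0,8],[0.7,3.9,0,0,0,0,8],[0.7,3.9,0,0,0,0,8],[0.3,2,0,0,0,0,8],[0,0,0,0,0,0,8]]]'

```text
time: 6.75
ee_pos: [0.5292, -0.1032, 0.0882]
tcp_rot: [0.117, 0.993, 0.0, -0.0]
ft_force: [-2.6, -0.7, 3.5]
finger_gap: 0.0117
finger_force: 60.8
```

```bash
python3 snap.py wrist w4
python3 - <<'E'
from h import *
v=V("w4");cv2.imwrite("pics/w4c.png",cv2.resize(v.im[60:260,200:500,::-1],None,fx=2.6,fy=2.6,interpolation=cv2.INTER_CUBIC))
E
```

```text
(no output)
```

View pics/w4c.png

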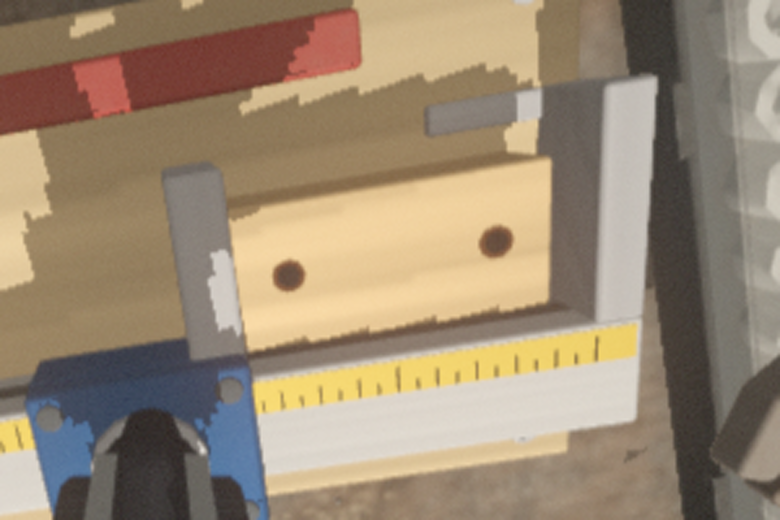

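The stop is now almost on the batten's left end (crop column ~230). The right end (550) still shows a gap to the plate. I'll creep forward watching force.

servo_tool --deltas '[[[0.3,1.5,0,0,0,0,8],[0.3,1.5,0,0,0,0,8],[0.2,1.5,0,0,0,0,8],[0.3,1.5,0,0,0,0,8]]]'

```text
time: 7.13
ee_pos: [0.5296, -0.0979, 0.0882]
tcp_rot: [0.117, 0.993, -0.0, -0.0]
ft_force: [-1.8, -2.4, 2.2]
finger_gap: 0.0115
finger_force: 60.7
```

servo_tool --deltas '[[[0.2,1,0,0,0,0,8],[0.2,1,0,0,0,0,8]]]'

```text
time: 7.3
ee_pos: [0.5298, -0.0956, 0.0883]
tcp_rot: [0.117, 0.993, -0.0, 0.0]
ft_force: [-2.5, -2.0, 2.7]
finger_gap: 0.0117
finger_force: 60.7
```

```bash
python3 snap.py wrist w5
python3 - <<'E'
from h import *
v=V("w5");P=v.cloud();O=np.array([.495,-.0995]);a=-.064
# fence coords of points
R=np.array([[np.cos(a),-np.sin(a)],[np.sin(a),np.cos(a)]])
F=(P[...,:2]-O)@R; z=P[...,2]
for x0 in(-.02,-.005,.005):
    m=(abs(F[...,0]-x0)<.003)&(F[...,1]>-.08)
    idx=np.argsort(F[m][:,1]);f=F[m][idx,1];zz=z[m][idx]
    print(x0,[(int(b*1000),round(float(np.median(zz[(f>=b)&(f<b+.002)])),3)) for b in np.arange(-.02,.125,.002) if ((f>=b)&(f<b+.002)).any()])
E
```

```text
-0.02 [(-20, 0.016), (-18, 0.016), (-16, 0.016), (-14, 0.015), (-12, 0.015), (-10, 0.016), (-8, 0.015), (-6, 0.015), (-4, 0.015), (-2, 0.015), (0, 0.015), (1, 0.015), (3, 0.016), (5, 0.015), (7, 0.015), (9, 0.015), (11, 0.016), (13, 0.016), (15, 0.015), (17, 0.015), (19, 0.049), (21, 0.049), (23, 0.049), (25, 0.049), (27, 0.049), (29, 0.05), (31, 0.05), (33, 0.039), (35, 0.039), (37, 0.039), (39, 0.038), (41, 0.039), (43, 0.039), (45, 0.039), (47, 0.039), (49, 0.039), (51, 0.039), (53, 0.039), (55, 0.039), (57, 0.039), (59, 0.039), (61, 0.039), (63, 0.039), (65, 0.039), (67, 0.039), (69, 0.039), (71, 0.039), (73, 0.039), (75, 0.039), (77, 0.039), (79, 0.039), (81, 0.039), (83, 0.039), (85, 0.039), (87, 0.038), (89, 0.038), (91, 0.039), (93, 0.039), (95, 0.039), (97, 0.039), (99, 0.039), (101, 0.038), (103, 0.039), (105, 0.039), (107, 0.038), (109, 0.039), (111, 0.039), (113, 0.04), (115, 0.045), (117, 0.045), (119, 0.046), (121, 0.045), (123, 0.045)]
-0.005 [(-20, 0.015), (-18, 0.015), (-16, 0.015), (-14, 0.016), (-12, 0.016), (-10, 0.016), (-8, 0.015), (-6, 0.015), (-4, 0.015), (-2,
[... 1066 characters left out ...]
15), (17, 0.016), (19, 0.049), (21, 0.049), (23, 0.049), (25, 0.049), (27, 0.05), (29, 0.05), (31, 0.049), (33, 0.039), (35, 0.039), (37, 0.039), (39, 0.039), (41, 0.039), (43, 0.039), (45, 0.04), (47, 0.039), (49, 0.04), (51, 0.04), (53, 0.04), (55, 0.04), (57, 0.039), (59, 0.039), (61, 0.039), (63, 0.04), (65, 0.039), (67, 0.039), (69, 0.04), (71, 0.039), (73, 0.039), (75, 0.04), (77, 0.039), (79, 0.04), (81, 0.04), (83, 0.04), (85, 0.04), (87, 0.04), (89, 0.04), (91, 0.039), (93, 0.039), (95, 0.039), (97, 0.039), (99, 0.039), (101, 0.039), (103, 0.039), (105, 0.04), (107, 0.039), (109, 0.039), (111, 0.04), (113, 0.043), (115, 0.046), (117, 0.045), (119, 0.045), (121, 0.045), (123, 0.045)]
```

Shoe face at about 33 mm and plate at about 114 mm: nearly snug. I'll push until the force rises.

servo_tool --deltas '[[[0.2,1,0,0,0,0,8],[0,0,0,0,0,0,8]]]'

```text
time: 7.52
ee_pos: [0.5298, -0.0952, 0.0883]
tcp_rot: [0.117, 0.993, -0.001, 0.0]
ft_force: [-2.7, -4.7, 2.0]
finger_gap: 0.0117
finger_force: 60.7
```

servo_tool --deltas '[[[0.2,1,0,0,0,0,8],[0,0,0,0,0,0,8]]]'

```text
time: 7.68
ee_pos: [0.5298, -0.0951, 0.0883]
tcp_rot: [0.117, 0.993, -0.001, 0.0]
ft_force: [-3.2, -8.1, 1.2]
finger_gap: 0.0116
finger_force: 60.6
```

Snug, with 8 N of contact force. Now I'll turn the clamp.

servo_tool --deltas '[[[0,0,0,0,0,0.1,8],[0,0,0,0,0,0.1,8],[0,0,0,0,0,0.1,8],[0,0,0,0,0,0.1,8],[0,0,0,0,0,0.1,8],[0,0,0,0,0,0.1,8],[0,0,0,0,0,0.1,8],[0,0,0,0,0,0.1,8],[0,0,0,0,0,0.1,8],[0,0,0,0,0,0.1,8]]]'

```text
time: 8.52
ee_pos: [0.5302, -0.0947, 0.0883]
tcp_rot: [0.581, 0.814, -0.001, 0.001]
ft_force: [-2.0, -6.1, 0.4]
finger_gap: 0.0113
finger_force: 60.5
```

servo_tool --deltas '[[[0,0,0,0,0,0.08,8],[0,0,0,0,0,0.08,8],[0,0,0,0,0,0.07,8],[0,0,0,0,0,0,8],[0,0,0,0,0,0,8]]]'

```text
time: 8.93
ee_pos: [0.5304, -0.0946, 0.0883]
tcp_rot: [0.669, 0.744, -0.0, 0.001]
ft_force: [-1.7, -6.3, -0.3]
finger_gap: 0.0116
finger_force: 60.4
```

Run:
```python
from bench import r
s=r.read_state();print(s["moment"],s["joint_pos"],s["tcp_rot"],s["ft_force"])
```

```text
[-1.04227282  0.24398232 -0.10331786] [-2.21897415e-01  1.66211088e-01  2.04570075e+00 -1.86825072e-03
  9.28029907e-01 -3.26784798e-01] [ 6.68652119e-01  7.43574544e-01 -2.48848433e-04  1.08591627e-03] [-1.66813184 -6.30820266 -0.31712882]
```

servo_tool --deltas '[[[0,0,0,0,0,0.05,8],[0,0,0,0,0,0.05,8],[0,0,0,0,0,0,8]]]'

```text
time: 9.18
ee_pos: [0.5304, -0.0947, 0.0884]
tcp_rot: [0.704, 0.711, -0.001, 0.001]
ft_force: [-1.5, -4.5, 0.0]
finger_gap: 0.0117
finger_force: 75.9
```

Run:
```python
from bench import r
import numpy as np
s=r.read_state();q=s["tcp_rot"];print(s["moment"],2*np.arctan2(q[1],q[0]))
```

```text
[-0.83195088  0.19852607  1.7398214 ] 1.5805982953227038
```

The clamp is at its end stop: the moment rose to 1.7 N m. Release, lift and look.

servo_tool --deltas '[[[0,0,0,0,0,0,50],[0,0,0,0,0,0,50],[0,0,0,0,0,0,50],[0,0,-20,0,0,0,50],[0,0,-35,0,0,0,50],[0,0,-35,0,0,0,50],[0,0,-40,0,0,0,50],[0,0,-20,0,0,0,50],[0,0,0,0,0,0,50]]]'

```text
time: 9.93
ee_pos: [0.5339, -0.094, 0.2455]
tcp_rot: [0.705, 0.709, 0.004, 0.005]
ft_force: [1.5, -0.2, 0.1]
finger_gap: 0.0497
finger_force: 0.0
```

```bash
python3 snap.py wrist w6
python3 - <<'E'
from h import *
v=V("w6");P=v.cloud();O=np.array([.495,-.0995]);a=-.064
R=np.array([[np.cos(a),-np.sin(a)],[np.sin(a),np.cos(a)]])
F=(P[...,:2]-O)@R; z=P[...,2]
m=(z>.083)&(z<.1)&(abs(F[...,0]-.035)<.04)&(abs(F[...,1])<.05)
print(m.sum(),cv2.minAreaRect(F[m].astype(np.float32)))
m=(abs(z-.039)<.003)&(F[...,0]<.02)&(F[...,0]>-.035)&(F[...,1]>.03)&(F[...,1]<.12)
print("batten",cv2.minAreaRect(F[m].astype(np.float32)))
m=(abs(z-.049)<.002)&(F[...,0]<.01)&(F[...,0]>-.035)&(F[...,1]>-.0)&(F[...,1]<.06)
print("shoe",cv2.minAreaRect(F[m].astype(np.float32)))
E
```

```text
436 ((0.034702032804489136, 0.007538835518062115), (0.012906105257570744, 0.04457594454288483), 9.46780014038086)
batten ((-0.008233603090047836, 0.07463271170854568), (0.05044823884963989, 0.08250180631875992), 1.9272804260253906)
shoe ((-0.011576847173273563, 0.028005478903651237), (0.014095990918576717, 0.042783308774232864), 89.80139923095703)
```

View pics/w6.png

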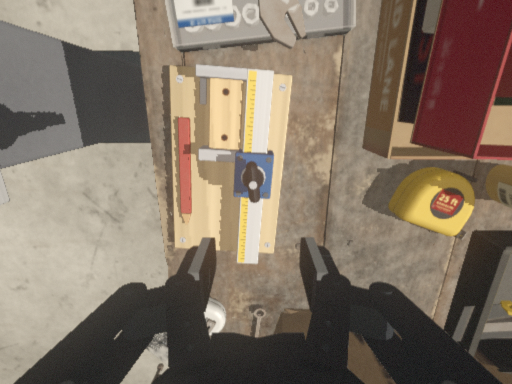

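The wing now lies about 9.5° off the rail (joint ≈1.405) and the batten is snug between the shoe (row ~150) and plate (row ~78). Now to the console.

servo_tool --deltas '[[[25,-2.4,0,0,0,0,0],[40,-2.4,0,0,0,0,0],[40,-2.4,0,0,0,0,0],[40,-2.4,0,0,0,0,0],[40,-2.4,0,0,0,0,0],[40,-2.4,0,0,0,0,0],[40,-2.4,0,0,0,0,0],[40,-2.4,0,0,0,0,0],[40,-2.4,0,0,0,0,0],[40,-2.4,0,0,0,0,0],[10,0,0,0,0,0.12,0],[0,0,0,0,0,0.12,0]]]'

```text
time: 10.98
ee_pos: [0.5017, 0.3046, 0.2357]
tcp_rot: [0.785, 0.619, -0.001, -0.001]
ft_force: [-0.8, 0.5, -0.2]
finger_gap: -0.0001
finger_force: 0.0
```

servo_tool --deltas '[[[0,0,20,0,0,0,0],[0,0,20,0,0,0,0],[0,0,0,0,0,0,0]]]'

```text
time: 11.23
ee_pos: [0.4996, 0.2998, 0.1917]
tcp_rot: [0.785, 0.62, -0.005, -0.001]
ft_force: [-1.9, -1.0, -1.2]
finger_gap: -0.0001
finger_force: 0.0
```

```bash
python3 snap.py wrist w7
python3 - <<'E'
from h import *
v=V("w7");P=v.cloud().reshape(-1,3);hsv=cv2.cvtColor(v.im,cv2.COLOR_RGB2HSV).reshape(-1,3)
k=(P[:,0]>.45)&(P[:,0]<.57)&(P[:,1]>.24)&(P[:,1]<.43)&(P[:,2]>.045)&(P[:,2]<.075)
for n,lo,hi in(("red",0,8),("blue",100,122),("green",50,80)):
    s=(k&(hsv[:,1]>90)&(hsv[:,0]>=lo)&(hsv[:,0]<=hi)).astype(np.uint8).reshape(384,512)
    N,L,st,ce=cv2.connectedComponentsWithStats(s);i=1+st[1:,4].argmax();q=P[(L==i).ravel()]
    print(n,len(q),ce[i].round(1),q.mean(0).round(4),cv2.minAreaRect(q[:,:2].astype(np.float32)))
E
```

```text
red 503 [261.8  85. ] [0.5244 0.3941 0.0557] ((0.5242815017700195, 0.3940052390098572), (0.02309933491051197, 0.023527327924966812), 75.68421173095703)
blue 457 [260.3 162.6] [0.5069 0.3252 0.056 ] ((0.5064323544502258, 0.32359546422958374), (0.024239152669906616, 0.02224148064851761), 76.24967956542969)
green 379 [259.2 196.2] [0.4979 0.2913 0.0563] ((0.497359961271286, 0.2892747223377228), (0.0241226926445961, 0.0211405698210001), 76.13412475585938)
```

View pics/w7.png

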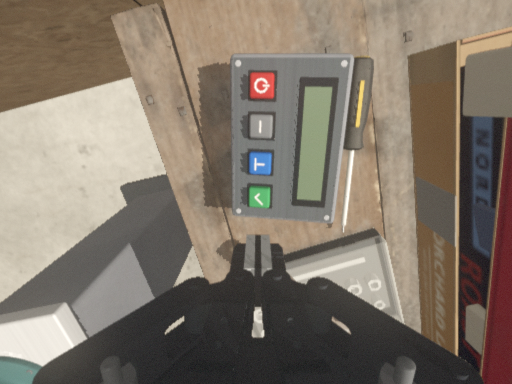

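The keys sit in a column: red (262,85), grey (261,126), blue (260,163), green (259,196). Their heights of ~56 mm and 36 mm spacing match. I'll tilt 8° and move above red.

servo_tool --deltas '[[[24,-0.8,0,0,0,0,0],[24,-0.8,0,0,0,0,0],[24,-0.8,15,0,0,0,0],[25,-0.8,15,0,0,0,0],[0,0,15,-0.07,0,0.01,0],[0,0,15,-0.07,0,0,0],[0,0,0,0,0,0,0],[0,0,0,0,0,0,0]]]'

```text
time: 11.95
ee_pos: [0.5222, 0.3958, 0.1373]
tcp_rot: [0.786, 0.615, 0.041, 0.054]
ft_force: [-0.3, -0.4, 0.3]
finger_gap: -0.0
finger_force: 0.0
```

```bash
cat > tip.py <<'E'
from bench import r
from scipy.spatial.transform import Rotation as R
import numpy as np
s=r.read_state();M=R.from_quat(s["tcp_rot"]).as_matrix();p=s["ee_pos"]
print("tcp",p.round(4),"z",M[:,2].round(3),"x",M[:,0].round(3),"F",s["ft_force"].round(1))
for n,k in dict(red=(.5243,.394,.0563),blue=(.5066,.324,.0563),green=(.4975,.2895,.0563)).items():
    print(n,"tool-frame mm from tip:",(1000*(M.T@(np.array(k)-p)-[0,0,.019])).round(1))
E
python3 tip.py
```

```text
tcp [0.5222 0.3958 0.1373] z [ 0.132 -0.035 -0.991] x [ 0.24   0.971 -0.002] F [-0.3 -0.4  0.3]
red tool-frame mm from tip: [-1.1 -8.6 61.6]
blue tool-frame mm from tip: [-73.3  -9.   61.7]
green tool-frame mm from tip: [-108.9   -9.5   61.7]
```

servo_tool --deltas '[[[-1,-8.7,20,0,0,0,0],[0,0,20,0,0,0,0],[0,0,12,0,0,0,0],[0,0,6,0,0,0,0],[0,0,0,0,0,0,0]]]'

```text
time: 12.37
ee_pos: [0.5234, 0.3944, 0.0789]
tcp_rot: [0.786, 0.614, 0.042, 0.055]
ft_force: [0.8, -0.6, -0.2]
finger_gap: 0.0001
finger_force: 0.0
```

servo_tool --deltas '[[[0,0,2,0,0,0,0],[0,0,2,0,0,0,0],[0,0,0,0,0,0,0]]]'

```text
time: 12.62
ee_pos: [0.5243, 0.3955, 0.0766]
tcp_rot: [0.786, 0.614, 0.044, 0.055]
ft_force: [0.7, -0.2, 0.5]
finger_gap: -0.0002
finger_force: 0.0
```

```bash
python3 tip.py
```

```text
tcp [0.5243 0.3955 0.0766] z [ 0.137 -0.032 -0.99 ] x [0.242 0.97  0.002] F [ 0.7 -0.2  0.5]
red tool-frame mm from tip: [-1.5 -2.5  1.2]
blue tool-frame mm from tip: [-73.7  -2.8   1. ]
green tool-frame mm from tip: [-109.3   -3.2    0.9]
```

servo_tool --deltas '[[[-1,-2,1.5,0,0,0,0],[0,0,1,0,0,0,0],[0,0,1,0,0,0,0],[0,0,0,0,0,0,0]]]'

```text
time: 12.95
ee_pos: [0.5224, 0.395, 0.0728]
tcp_rot: [0.786, 0.614, 0.044, 0.055]
ft_force: [-0.1, -0.9, 3.6]
finger_gap: 0.0001
finger_force: 1.6
```

servo_tool --deltas '[[[0,0,1.5,0,0,0,0],[0,0,1,0,0,0,0],[0,0,0,0,0,0,0]]]'

```text
time: 13.2
ee_pos: [0.5228, 0.3949, 0.0704]
tcp_rot: [0.786, 0.614, 0.044, 0.055]
ft_force: [-0.8, 0.9, 5.9]
finger_gap: 0.0003
finger_force: 3.2
```

```bash
python3 tip.py
```

```text
tcp [0.5228 0.3949 0.0704] z [ 0.137 -0.032 -0.99 ] x [0.242 0.97  0.001] F [-0.8  0.9  5.9]
red tool-frame mm from tip: [-0.6 -0.3 -4.8]
blue tool-frame mm from tip: [-72.8  -0.6  -4.9]
green tool-frame mm from tip: [-108.4   -1.1   -5. ]
```

servo_tool --deltas '[[[0,0,1,0,0,0,0],[0,0,1,0,0,0,0],[0,0,0,0,0,0,0]]]'

```text
time: 13.45
ee_pos: [0.5229, 0.395, 0.0702]
tcp_rot: [0.786, 0.614, 0.044, 0.055]
ft_force: [-5.8, -2.5, 16.5]
finger_gap: 0.0002
finger_force: 8.6
```

Red is fully down: it bottomed at 16 N. Lift and press blue.

servo_tool --deltas '[[[0,0,-8,0,0,0,0],[0,0,-22,0,0,0,0],[-36,-0.4,0,0,0,0,0],[-36,0,0,0,0,0,0],[0,0,0,0,0,0,0],[0,0,12,0,0,0,0],[0,0,9,0,0,0,0],[0,0,0,0,0,0,0]]]'

```text
time: 14.12
ee_pos: [0.503, 0.3246, 0.0738]
tcp_rot: [0.786, 0.614, 0.042, 0.055]
ft_force: [-0.9, -1.1, 3.4]
finger_gap: -0.0
finger_force: 1.2
```

```bash
python3 tip.py
```

```text
tcp [0.503  0.3246 0.0738] z [ 0.133 -0.035 -0.99 ] x [ 0.241  0.97  -0.002] F [-0.9 -1.1  3.4]
red tool-frame mm from tip: [72.5  1.5 -1.3]
blue tool-frame mm from tip: [ 0.3  1.2 -1.2]
green tool-frame mm from tip: [-35.3   0.7  -1.2]
```

servo_tool --deltas '[[[0,1,1.3,0,0,0,0],[0,0,1.3,0,0,0,0],[0,0,1.3,0,0,0,0],[0,0,0,0,0,0,0]]]'

```text
time: 14.45
ee_pos: [0.5049, 0.325, 0.0724]
tcp_rot: [0.786, 0.614, 0.043, 0.055]
ft_force: [-2.2, 0.4, 3.2]
finger_gap: -0.0003
finger_force: 1.7
```

servo_tool --deltas '[[[0,0,1,0,0,0,0],[0,0,1,0,0,0,0],[0,0,0,0,0,0,0]]]'

```text
time: 14.7
ee_pos: [0.5053, 0.325, 0.0708]
tcp_rot: [0.786, 0.614, 0.044, 0.055]
ft_force: [-3.1, 1.8, 4.6]
finger_gap: -0.0002
finger_force: 2.2
```

servo_tool --deltas '[[[0,0,1,0,0,0,0],[0,0,1,0,0,0,0],[0,0,0,0,0,0,0]]]'

```text
time: 14.95
ee_pos: [0.5056, 0.325, 0.0704]
tcp_rot: [0.786, 0.614, 0.043, 0.055]
ft_force: [-7.6, -0.3, 13.3]
finger_gap: 0.0002
finger_force: 7.1
```

Blue has bottomed. Now green.

servo_tool --deltas '[[[0,0,-8,0,0,0,0],[0,0,-12,0,0,0,0],[-18,0,0,0,0,0,0],[-18,0,0,0,0,0,0],[0,0,0,0,0,0,0],[0,0,10,0,0,0,0],[0,0,0,0,0,0,0]]]'

```text
time: 15.53
ee_pos: [0.4954, 0.2896, 0.0773]
tcp_rot: [0.786, 0.614, 0.043, 0.055]
ft_force: [0.3, -0.1, -0.4]
finger_gap: 0.0001
finger_force: 0.0
```

```bash
python3 tip.py
```

```text
tcp [0.4954 0.2896 0.0773] z [ 0.135 -0.034 -0.99 ] x [ 0.242  0.97  -0.   ] F [ 0.3 -0.1 -0.4]
red tool-frame mm from tip: [108.3  -0.2   2.2]
blue tool-frame mm from tip: [36.1 -0.4  2.1]
green tool-frame mm from tip: [ 0.4 -0.9  2.1]
```

servo_tool --deltas '[[[0,0,2,0,0,0,0],[0,0,1.5,0,0,0,0],[0,0,1.5,0,0,0,0],[0,0,1.5,0,0,0,0],[0,0,0,0,0,0,0]]]'

```text
time: 15.95
ee_pos: [0.4965, 0.29, 0.0721]
tcp_rot: [0.786, 0.614, 0.043, 0.055]
ft_force: [-1.3, 0.9, 4.1]
finger_gap: -0.0004
finger_force: 1.8
```

servo_tool --deltas '[[[0,0,1,0,0,0,0],[0,0,1,0,0,0,0],[0,0,0,0,0,0,0]]]'

```text
time: 16.2
ee_pos: [0.4967, 0.2899, 0.0706]
tcp_rot: [0.786, 0.614, 0.043, 0.055]
ft_force: [-3.1, 0.7, 4.7]
finger_gap: -0.0
finger_force: 2.6
```

servo_tool --deltas '[[[0,0,1,0,0,0,0],[0,0,1,0,0,0,0],[0,0,0,0,0,0,0]]]'

```text
time: 16.45
ee_pos: [0.4969, 0.2899, 0.0704]
tcp_rot: [0.786, 0.614, 0.043, 0.055]
ft_force: [-9.3, -1.7, 18.2]
finger_gap: 0.0001
finger_force: 9.4
```

servo_tool --deltas '[[[0,0,-8,0,0,0,0],[0,0,-30,0,0,0,0],[0,0,-40,0,0,0,0],[0,0,-40,0,0,0,0],[0,0,0,0,0,0,0],[0,0,0,0,0,0,0]]]'

```text
time: 16.95
ee_pos: [0.4831, 0.2949, 0.1888]
tcp_rot: [0.786, 0.614, 0.047, 0.055]
ft_force: [0.4, -0.5, 0.1]
finger_gap: -0.0001
finger_force: 0.0
```

```bash
python3 snap.py top t2
python3 - <<'E'
from h import *
a,b=V("top"),V("t2");c=np.vstack([v.im[145:235,125:400,::-1] for v in(a,b)])
cv2.imwrite("pics/t2c.png",cv2.resize(c,None,fx=2.9,fy=2.9,interpolation=cv2.INTER_CUBIC))
E
```

```text
(no output)
```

View pics/t2c.png

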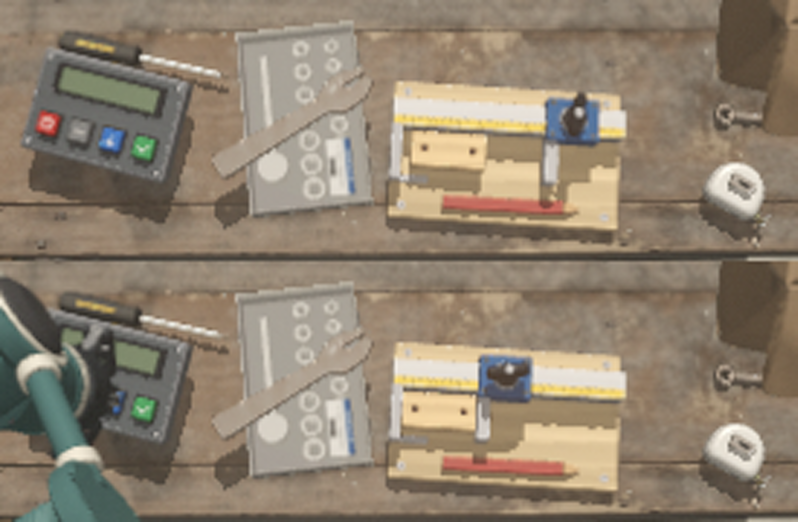

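The after view (lower half) shows the batten snug between plate (398,410) and shoe (484,415), and the wing along the rail at (508,373). The bystanders have not moved, and the arm is clear of everything.

```bash
python3 -c "
from bench import r
print(r.close_job())"
```

```text
the job is handed in; nothing more can be done
None
```

The job is handed in: the batten is snug with the stop clamped fully tight, red, blue and green were each pressed fully down in order, and the bystanders look unmoved; the verdict was not shown to me.

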